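# Line up reagent bottles by height

## Robot

A 7-joint arm with a two-finger parallel gripper is mounted at the origin on the work surface. World frame = base frame: x ahead of the robot, y to its left, z up, the work surface at z = 0. Lengths are in mm, angles in rad, forces in N, time in s.
With the tool pointing down it reaches from about 350 to 775 mm from the base axis. Payload 3.1 kg.
Tool frame: the origin (TCP) lies midway between the tips of the shut fingers; the grasp point (between the pads) lies 19 mm behind it; z points along the fingers, y is the direction in which the jaws open and shut (so a half turn about z gives the same grasp; the last joint's range is limited). The gripper opens to 85 mm and grips with 20 to 120 N. Pads are 22 mm wide; open, the fingers measure 114 mm over their backs; the gripper's body (76 mm by 85 mm) begins 54 mm behind the grasp point. The pads swing forward as they close: fully open they stand 13 mm farther back than shut.
Start: joints at [1.233, 0.311, 0.014, 1.512, -0.004, 1.319, -0.027], TCP at [160.361, -526.12, 231.304] pointing down, gripper open.
Joint ranges: [-2.7, 2.7], [-0.3, 1.91], [-1.27, 1.3], [0.12, 2.57], [-1.44, 4.58], [0.2, 2.03], [-3.05, 3.05]. Speed limits (rad/s): [2.79, 2.79, 3.14, 3.14, 3.14, 3.14, 3.14].

## Interface

Orientations are given as a rotation vector (axis times angle).
In Python, from workcell import env, viewer, spotter gives the robot as it stands. The module is installed in compiled form; this text tells all that it offers.
- The arm moves only by the tool carry_out, never from a script. Its argument "targets" is a list that holds one entry, the list of rows, each a list of 4 numbers: the shift along the tool's x, y, z in mm, then the turn about the tool's z in rad. In form: [[[x, y, z, yaw], ...]]. A call has 1 to 5 rows; each row is the pose to reach, as a shift and turn from the pose measured when the call began, along the tool's axes at that moment; what a row does not reach only later rows make up. A row lasts 1/8 s, in which the tool goes at most 62.5 mm and 10.7 degrees, less where a joint would pass 70% of its speed; a pose out of reach is approached as far as the arm can. A call with a gripper value outside its range is refused whole. "jaw" is the closure in counts, from 0 (fully open) to 255 (shut), set as the call begins (left out, the last holds). The fingers move at their own pace and stop on an object; the grip force is fixed at half the most. Time passes only in rows, so rows that repeat a pose let the fingers close. It gives the time, the measured TCP pose, the force and the opening at its end, in the units of the state.
- env.observe(): the state, without advancing time (a new reading comes with each control period).
- viewer.get_image(name): name is "scene" or "top"; returns (picture, depth): 384x512x3 uint8, red, green, blue; 384x512 float32, mm along the optical axis (not along the pixel's ray), 0 where there is no reading.
- viewer.get_calibration(name): a dict with "camera_matrix" (3x3 intrinsics, pixels), "origin" and "orientation" of the camera in the world. Camera axes: x right, y up, looking along -z (the intrinsics and any distortion apply to the point x, -y, -z); pixel columns grow to the right and rows downward; lengths in mm; the calibration is good to about 2 mm. A picture is of the moment at which its call begins. get_calibration takes no time and is no camera call.
- env.hand_in(): hands the job in, once; it reports no verdict.
Trained networks look in the newest picture that a camera, given by its name, has taken for a name from the list of things; names that differ only in an ending like _2 or _b are one class to them, and where a whole thing is asked for, a point or a joint stands for the part that bears it (a point fixed in the world has none). Each returns a list of dicts, best first, with "confidence" (0 to 1); they miss things now and then, are a little off and sometimes report something else, mostly with a low value. They report only what shows in the picture. A call takes as long as a camera call. They do not tell look-alikes from the thing itself.
- spotter.spot_in(camera, thing): "at" ([column, row] in pixels, amid what is visible of it).
- spotter.masks_of(camera, thing): "pixels" (384x512 bool, what is visible of it) and "at" ([column, row] in pixels, amid what is visible of it).
- spotter.spot_point(camera, thing): "at" ([column, row] in pixels: a listed point, or the origin of a listed thing).
The state is a dict: "time_s": time; "joint_pos": joint angles; "qd": joint speeds; "joint_torque": joint torques, N m; "eef_pos": TCP position; "ee_rot": TCP orientation; "contact_force": force on the tool from outside, world axes, zero at the start; "ft_torque": the same for the moment, N m; "grip_width": finger opening in mm.
Only numpy, scipy, OpenCV 4.12 (cv2) and the standard library are available. Lean on these libraries where they do the work, as an engineer would, in place of code of your own. Each camera call takes 0.05 s, during which the arm holds its last target. There are 200 camera calls.

## Task

Line up the four amber reagent bottles in order of height on the white board, one standing upright in the middle of each round grey mark, the tallest next to the blue block and the shortest at the other end. They are glass: set them down gently without dropping or tipping any, and leave the glass beaker where it stands.

Things in the scene. Friction and masses are not known exactly. Their poses are not given: they have to be found in the camera images.
- bottle_a_center (a point): The tallest of the four loose bottles: amber glass with a paper band and a round orange screw cap, 134 mm tall in all, body 60 mm across. The point lies on its axis half-way up (67 mm above its foot); z points up along the bottle. The cap is the top 24 mm, 40 mm across; below it is 11 mm of 32 mm wide neck, then the shoulder widens to the body. Empty and closed; about 300 g.
- bottle_b_center (a point): The second tallest of the four loose bottles: amber glass with a paper band and a round orange screw cap, 116 mm tall in all, body 56 mm across. The point lies on its axis half-way up (58 mm above its foot); z points up along the bottle. The cap is the top 24 mm, 40 mm across; below it is 11 mm of 32 mm wide neck, then the shoulder widens to the body. Empty and closed; about 250 g.
- bottle_c_center (a point): The second shortest of the four loose bottles: amber glass with a paper band and a round orange screw cap, 98 mm tall in all, body 52 mm across. The point lies on its axis half-way up (49 mm above its foot); z points up along the bottle. The cap is the top 24 mm, 40 mm across; below it is 11 mm of 32 mm wide neck, then the shoulder widens to the body. Empty and closed; about 200 g.
- bottle_d_center (a point): The shortest of the four loose bottles: amber glass with a paper band and a round orange screw cap, 80 mm tall in all, body 48 mm across. The point lies on its axis half-way up (40 mm above its foot); z points up along the bottle. The cap is the top 24 mm, 40 mm across; below it is 11 mm of 32 mm wide neck, then the shoulder widens to the body. Empty and closed; about 160 g.
- mark_a: One of four identical fixed round grey coasters, 76 mm across, in a straight row 92 mm apart on a white board (an outermost mark; its neighbour is mark_b). Origin at the centre of its flat top, 10 mm above the bench; y runs along the row.
- mark_b: One of four identical fixed round grey coasters, 76 mm across, in a straight row 92 mm apart on a white board (between mark_a and mark_c). Origin at the centre of its flat top, 10 mm above the bench; y runs along the row.
- mark_c: One of four identical fixed round grey coasters, 76 mm across, in a straight row 92 mm apart on a white board (between mark_b and mark_d). Origin at the centre of its flat top, 10 mm above the bench; y runs along the row.
- mark_d: One of four identical fixed round grey coasters, 76 mm across, in a straight row 92 mm apart on a white board (the other outermost mark; its neighbour is mark_c). Origin at the centre of its flat top, 10 mm above the bench; y runs along the row.
- blue_block: Fixed blue block (80 x 20 mm, 25 mm high) across one end of the white board, 57 mm from the centre of the nearest mark: it shows the tall end of the row. It may stand at either end; a like block in white is at the other end. Origin under its centre.
- beaker_center (a point): Loose empty clear glass beaker, 64 mm across and 70 mm high, standing among the bottles; the point is on its axis half-way up. Not to be moved. A fixed yellow rack of small tubes (56 mm square, 47 mm high) also stands among them.
Not all that is in view belongs to the job. Leave any turquoise or yellow look-alike of the part that bears bottle_b_center alone.

How it is judged (in metres and radians):
At the end, for the whole second after the job is handed in: Each bottle stands upright (within 0.1 rad) and still, its axis within 14 mm of the centre of its own mark, heights falling from the blue block to the white block; all are released (((horizontal distance between blue_block and mark_a below 0.15 m and horizontal distance between bottle_a_center and mark_a below 0.014 m and horizontal distance between bottle_b_center and mark_b below 0.014 m and horizontal distance between bottle_c_center and mark_c below 0.014 m and horizontal distance between bottle_d_center and mark_d below 0.014 m) or (horizontal distance between blue_block and mark_d below 0.15 m and horizontal distance between bottle_a_center and mark_d below 0.014 m and horizontal distance between bottle_b_center and mark_c below 0.014 m and horizontal distance between bottle_c_center and mark_b below 0.014 m and horizontal distance between bottle_d_center and mark_a below 0.014 m)) and angle between each of bottle_a_center, bottle_b_center, bottle_c_center, bottle_d_center's own z axis and vertical below 0.1 rad and linear speed of each of bottle_a, bottle_b, bottle_c, bottle_d below 0.02 m/s); the robot touches nothing.
It fails at once if a bottle is tipped over (angle between any of bottle_a_center, bottle_b_center, bottle_c_center, bottle_d_center's own z axis and vertical above 0.6 rad).
It fails at once if a bottle is dropped or flung: out of the fingers it moves faster than 0.6 m/s (a fall of about 18 mm) ((linear speed of bottle_a above 0.6 m/s and contact force between the fingers and bottle_a below 0.02 N) or (linear speed of bottle_b above 0.6 m/s and contact force between the fingers and bottle_b below 0.02 N) or (linear speed of bottle_c above 0.6 m/s and contact force between the fingers and bottle_c below 0.02 N) or (linear speed of bottle_d above 0.6 m/s and contact force between the fingers and bottle_d below 0.02 N)).
It fails at once if the glass beaker is shifted by more than 30 mm or knocked over (distance of beaker_center from where it was at the start of the episode above 0.03 m).
It also fails if it takes over 109 s, if anything falls off the work surface, if the arm or the gripper's body presses on something with over 40 N, if the wrist force passes 120 N, or if a joint passes its speed limit or range.

## Working session

There is one attempt and no reset: what is moved stays moved. The work goes in short steps, Python scripts to look and compute and a tool call to move; the robot and the scene stay as the last step left them, time stands still between calls to the robot, and variables do not carry over. Pictures are saved under pics/ and viewed, about 12 in all and at most 16, crops included, and the job is handed in when it is done.

Besides the shell and the picture viewer there is one more tool, called as name([rows], argument=value, ...), one row to a line, values as JSON. carry_out: Moves the arm, as the interface text tells. Its arguments: {"type":"object","properties":{"targets":{"type":"array"},"jaw":{"type":"number"}},"required":["targets"]}

```bash
mkdir -p pics; cat > h.py <<'E'
import numpy as np, cv2
from workcell import env, viewer, spotter
from scipy.spatial.transform import Rotation as R
def cal(n):
    c=viewer.get_calibration(n); o=np.array(c["orientation"],float)
    M=o if o.shape==(3,3) else R.from_rotvec(o).as_matrix()
    return np.array(c["camera_matrix"]),np.array(c["origin"],float),M,c
def cloud(n,d):
    K,o,M,_=cal(n); v,u=np.indices(d.shape)
    p=np.stack([(u-K[0,2])/K[0,0]*d,-(v-K[1,2])/K[1,1]*d,-d],-1)
    return p@M.T+o
E
python3 - <<'E'
from h import *
for n in("scene","top"):
    p,d=viewer.get_image(n); cv2.imwrite(f"pics/{n}0.png",p[:,:,::-1]); np.save(n+"0.npy",d)
    print(n,cal(n)[3])
s=env.observe(); print(s)
E
```

```text
scene {'camera_matrix': array([[378.78312387,   0.        , 254.85929823],
       [  0.        , 378.78312387, 196.23898322],
       [  0.        ,   0.        ,   1.        ]]), 'origin': array([1113.07149889,   56.3341635 ,  629.19479173]), 'orientation': array([0.60306761, 0.6559931 , 1.51230662])}
top {'camera_matrix': array([[388.96531666,   0.        , 257.11798706],
       [  0.        , 388.96531666, 194.72394688],
       [  0.        ,   0.        ,   1.        ]]), 'origin': array([349.44431735, -12.71267875, 847.05339508]), 'orientation': array([ 0.17568518, -0.15252301, -1.4717358 ])}
{'time_s': 0.1, 'joint_pos': array([ 1.23329884,  0.31164883,  0.01401156,  1.51287941, -0.00436553,
        1.31924272, -0.02717825]), 'qd': array([ 0.00048809, -0.00109112, -0.00039313, -0.00387572, -0.000239  ,
        0.00081412, -0.00184239]), 'joint_torque': array([ 4.86568060e-04, -3.80853760e+01,  1.46635878e-01, -2.31243646e+01,
        1.23688750e-02,  8.10221740e-03, -1.35725884e-05]), 'eef_pos': array([ 160.12600528, -525.48442498,  230.33505283]), 'ee_rot': array([-3.10519565e+00, -4.62774366e-01,  6.96128484e-04]), 'contact_force': array([ 0.07027831, -0.39145238, -0.0825059 ]), 'ft_torque': array([ 0.04501692, -0.04883466, -0.0402703 ]), 'grip_width': 85.45377928223301}
```

View pics/scene0.png

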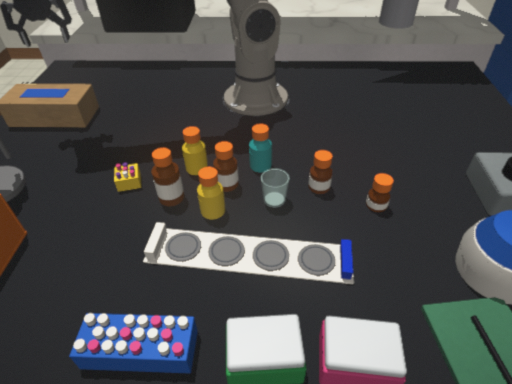

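View pics/top0.png

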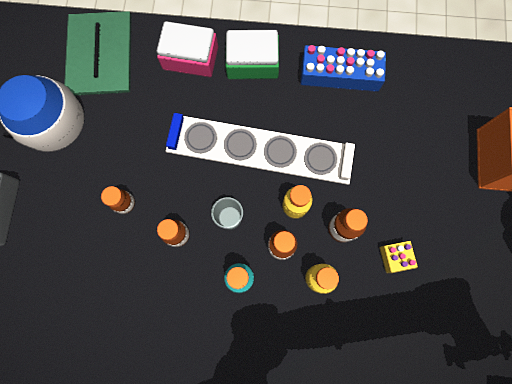

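```bash
python3 - <<'E'
from h import *
for n in("scene","top"):
    p,d=viewer.get_image(n); P=cloud(n,d)
    for t in("bottle_a_center","bottle_b_center","bottle_c_center","bottle_d_center","mark_a","blue_block","beaker_center"):
        for r in spotter.masks_of(n,t)[:8]:
            m=r["pixels"]&(d>0); q=P[m]
            if len(q)==0: continue
            top=np.percentile(q[:,2],97); k=q[q[:,2]>top-8]
            print(n,t,round(r["confidence"],2),np.round(r["at"]),m.sum(),"top",round(top),"ctr top",np.round((k.min(0)+k.max(0))/2)[:2],"ext",np.round(np.ptp(k,axis=0))[:2],"col",p[m].mean(0).round())
E
```

```text
scene bottle_a_center 0.63 [166. 178.] 1361 top 134 ctr top [ 473. -183.] ext [41. 38.] col [115.  81.  58.]
scene bottle_b_center 0.95 [260. 148.] 882 top 115 ctr top [349.  25.] ext [42. 36.] col [80. 94. 77.]
scene bottle_b_center 0.95 [212. 194.] 1097 top 116 ctr top [515. -79.] ext [39. 38.] col [150. 112.  43.]
scene bottle_b_center 0.84 [196. 152.] 908 top 116 ctr top [ 429. -122.] ext [169.  73.] col [146. 108.  39.]
scene bottle_b_center 0.57 [222. 166.] 964 top 116 ctr top [456. -55.] ext [105.  37.] col [121.  81.  54.]
scene bottle_c_center 0.73 [320. 173.] 816 top 98 ctr top [428. 170.] ext [39. 38.] col [121.  81.  55.]
scene bottle_d_center 0.68 [380. 196.] 719 top 80 ctr top [487. 298.] ext [33. 39.] col [128.  81.  49.]
scene bottle_d_center 0.18 [183. 247.] 820 top 11 ctr top [ 623. -127.] ext [80. 75.] col [130. 129. 127.]
scene mark_a 0.75 [270. 258.] 908 top 11 ctr top [640.  56.] ext [80. 74.] col [131. 130. 128.]
scene mark_a 0.64 [224. 250.] 862 top 12 ctr top [633. -36.] ext [77. 73.] col [131. 130. 129.]
scene mark_a 0.61 [318. 260.] 943 top 12 ctr top [649.
[... 949 characters left out ...]
 col [183. 117.  63.]
top bottle_d_center 0.88 [120. 199.] 670 top 84 ctr top [485. 300.] ext [39. 39.] col [175. 111.  61.]
top mark_a 0.92 [276. 150.] 842 top 15 ctr top [635. -34.] ext [77. 73.] col [150. 145. 144.]
top mark_a 0.82 [320. 158.] 867 top 14 ctr top [ 626. -126.] ext [76. 75.] col [150. 146. 144.]
top mark_a 0.8 [239. 145.] 800 top 15 ctr top [642.  57.] ext [75. 72.] col [147. 143. 142.]
top mark_a 0.59 [201. 136.] 810 top 15 ctr top [649. 149.] ext [72. 75.] col [147. 143. 142.]
top blue_block 0.97 [173. 128.] 411 top 35 ctr top [655. 205.] ext [80. 26.] col [ 36.  63. 194.]
top beaker_center 0.96 [227. 211.] 779 top 72 ctr top [474.  64.] ext [63. 62.] col [147. 159. 155.]
```

Candidates for bottle_b:
- Amber: scene (222,166), top (282,245).
- Yellow: scene (212,194) and (196,152).
- Teal: scene (260,148).

Only the amber one with the paper band fits the description. I'll confirm it in a crop. The blue block is at the +y end, so the targets are a→(649,148), b→(641,57), c→(634,-35) and d→(626,-126).

```bash
python3 - <<'E'
import cv2
p=cv2.imread("pics/scene0.png")[115:225,140:400]; cv2.imwrite("pics/crop1.png",cv2.resize(p,None,fx=3,fy=3,interpolation=cv2.INTER_CUBIC))
E
```

```text
(no output)
```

View pics/crop1.png

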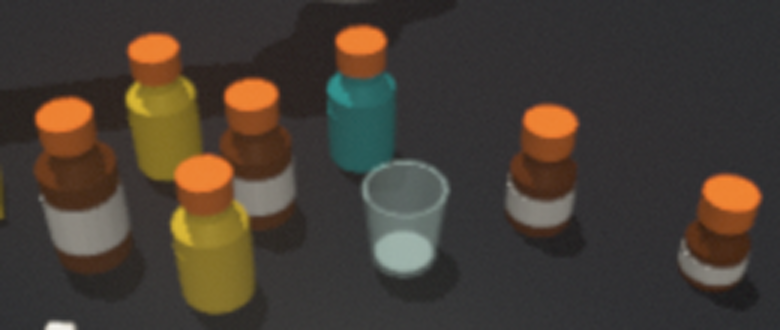

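carry_out([
  [[0, 0, 0, -0.18], [0, 0, 0, -0.36], [0, 0, 0, -0.54], [0, 0, 0, -0.72], [0, 0, 0, -0.9]],
], jaw=0)

```text
time_s: 1.52
eef_pos: [160.3, -526.1, 231.3]
ee_rot: [2.591, 1.776, -0.0]
contact_force: [-1.2, 0.1, 0.2]
grip_width: 85.1
```

The crop shows amber b with its white band at (255,150). The two yellow bottles and the teal one have no band, so they are decoys.

carry_out([
  [[55, 20, 0, -0.18], [110, 42, 0, -0.37], [165, 63, 0, -0.37], [220, 84, 0, -0.37], [270, 104, 0, -0.37]],
])

```text
time_s: 2.15
eef_pos: [356.0, -310.1, 231.6]
ee_rot: [2.219, 2.222, -0.0]
contact_force: [0.7, -1.0, -1.5]
grip_width: 85.4
```

carry_out([
  [[43, 39, 10, 0], [86, 78, 20, 0], [128, 117, 30, 0], [128, 117, 40, 0], [128, 117, 40, 0]],
])

```text
time_s: 2.78
eef_pos: [471.8, -182.4, 190.7]
ee_rot: [-2.219, -2.223, 0.003]
contact_force: [-0.4, -0.4, -0.5]
grip_width: 85.4
```

carry_out([
  [[0, 1, 30, 0], [0, 1, 60, 0], [0, 1, 80, 0], [0, 1, 90, 0], [0, 1, 90, 0]],
])

```text
time_s: 3.4
eef_pos: [471.9, -183.6, 100.6]
ee_rot: [-2.221, -2.22, 0.004]
contact_force: [-0.3, 0.4, 0.6]
grip_width: 85.2
```

carry_out([
  [[0, 0, 0, 0], [0, 0, 0, 0], [0, 0, 0, 0], [0, 0, 0, 0], [0, 0, 0, 0]],
], jaw=255)

```text
time_s: 4.03
eef_pos: [472.4, -184.0, 101.6]
ee_rot: [2.222, 2.221, -0.004]
contact_force: [-1.0, -0.1, 6.4]
grip_width: 38.7
```

carry_out([
  [[0, 0, 0, 0], [0, 0, -10, 0], [0, 0, -30, 0], [0, 0, -60, 0], [0, 0, -90, 0]],
])

```text
time_s: 4.65
eef_pos: [472.0, -183.4, 192.1]
ee_rot: [-2.221, -2.22, 0.005]
contact_force: [0.7, 0.1, -2.1]
grip_width: 38.7
```

carry_out([
  [[0, 0, -40, 0], [10, 10, -65, 0], [50, 35, -65, 0], [100, 60, -65, 0], [150, 90, -65, 0]],
])

```text
time_s: 5.28
eef_pos: [562.5, -32.4, 256.5]
ee_rot: [-2.222, -2.219, 0.006]
contact_force: [0.9, -0.9, -2.7]
grip_width: 38.5
```

```bash
python3 - <<'E'
from h import *
p,d=viewer.get_image("scene"); cv2.imwrite("pics/s1.png",p[:,:,::-1]); s=env.observe(); print(s["eef_pos"],s["contact_force"])
E
```

```text
[565.84832276 -19.61152254 256.39406412] [ 4.52578979  9.92169503 -0.04956434]
```

View pics/s1.png

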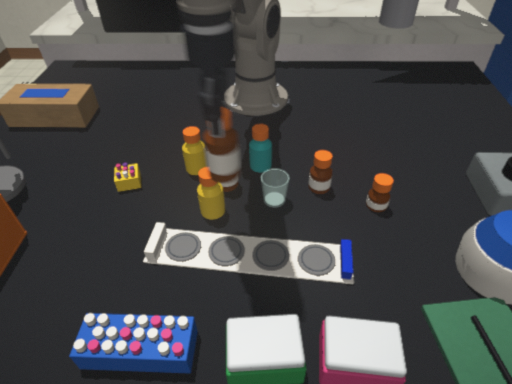

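The picture shows bottle a hanging upright in the gripper at about (222,150).

carry_out([
  [[50, 25, 0, 0], [100, 50, 0, 0], [150, 75, 0, 0], [167, 83, 0, 0], [167, 83, 0, 0]],
])

```text
time_s: 5.95
eef_pos: [646.0, 150.9, 257.1]
ee_rot: [-2.196, -2.234, -0.012]
contact_force: [-0.9, -1.1, -3.2]
grip_width: 38.3
```

carry_out([
  [[-2, 3, 40, 0], [-4, 3, 80, 0], [-4, 3, 115, 0], [-4, 3, 135, 0], [-4, 3, 138, 0]],
])

```text
time_s: 6.58
eef_pos: [647.5, 144.9, 117.0]
ee_rot: [-2.199, -2.23, -0.003]
contact_force: [-0.8, -0.6, -3.5]
grip_width: 38.6
```

carry_out([
  [[1, 1, 2, 0], [2, 1, 4, 0], [2, 1, 5, 0], [2, 1, 6, 0], [2, 1, 6, 0]],
])

```text
time_s: 7.2
eef_pos: [648.7, 147.5, 111.9]
ee_rot: [-2.199, -2.231, -0.005]
contact_force: [-0.0, -0.7, 0.8]
grip_width: 38.3
```

carry_out([
  [[0, 0, 0, 0], [0, 0, 0, 0], [0, 0, 0, 0], [0, 0, 0, 0]],
], jaw=0)

```text
time_s: 7.7
eef_pos: [648.8, 147.5, 111.9]
ee_rot: [-2.199, -2.231, -0.005]
contact_force: [-0.7, -0.5, 0.4]
grip_width: 85.8
```

carry_out([
  [[0, 0, -5, 0], [0, 0, -25, 0], [0, 0, -50, 0], [0, 0, -80, 0], [-20, -20, -90, 0]],
])

```text
time_s: 8.32
eef_pos: [630.7, 129.1, 204.5]
ee_rot: [-2.196, -2.234, -0.015]
contact_force: [0.7, -0.5, -0.6]
grip_width: 85.2
```

carry_out([
  [[-40, -45, 0, 0], [-80, -90, 0, 0], [-120, -135, 0, 0], [-160, -180, 0, 0], [-183, -208, 0, 0]],
])

```text
time_s: 8.95
eef_pos: [423.8, -59.8, 202.3]
ee_rot: [-2.2, -2.232, -0.012]
contact_force: [0.6, -0.2, 0.4]
grip_width: 85.2
```

carry_out([
  [[0, 0, 0, 0], [0, 0, 0, 0]],
])

```text
time_s: 9.2
eef_pos: [424.6, -59.3, 202.9]
ee_rot: [-2.201, -2.233, -0.015]
contact_force: [-0.4, -0.2, 0.0]
grip_width: 85.0
```

carry_out([
  [[5, -2, 30, 0], [5, -2, 60, 0], [5, -2, 95, 0], [5, -2, 119, 0], [5, -2, 119, 0]],
])

```text
time_s: 9.82
eef_pos: [422.2, -51.1, 82.6]
ee_rot: [-2.194, -2.234, -0.013]
contact_force: [-0.6, 0.3, 0.6]
grip_width: 85.3
```

carry_out([
  [[0, 0, 0, 0], [0, 0, 0, 0], [0, 0, 0, 0], [0, 0, 0, 0], [0, 0, 0, 0]],
], jaw=255)

```text
time_s: 10.45
eef_pos: [422.8, -51.1, 83.7]
ee_rot: [-2.196, -2.235, -0.014]
contact_force: [-1.4, 1.4, 6.1]
grip_width: 38.4
```

carry_out([
  [[0, 0, 0, 0], [0, 0, -10, 0], [0, 0, -40, 0], [0, 0, -80, 0], [0, 0, -120, 0]],
])

```text
time_s: 11.08
eef_pos: [422.4, -52.6, 205.1]
ee_rot: [-2.195, -2.235, -0.014]
contact_force: [0.2, -0.8, -2.2]
grip_width: 38.6
```

carry_out([
  [[0, 0, -35, 0], [25, 50, -35, 0], [50, 100, -35, 0], [75, 150, -35, 0], [100, 200, -35, 0]],
])

```text
time_s: 11.7
eef_pos: [622.1, 50.5, 241.3]
ee_rot: [-2.197, -2.233, -0.013]
contact_force: [1.1, -0.3, -0.8]
grip_width: 38.4
```

carry_out([
  [[10, 20, 0, 0], [10, 20, 0, 0], [10, 20, 0, 0]],
])

```text
time_s: 12.08
eef_pos: [641.1, 59.9, 241.3]
ee_rot: [-2.197, -2.233, -0.011]
contact_force: [-1.1, 0.2, -3.1]
grip_width: 38.5
```

Touchdown should come at z≈94, 147 mm down.

carry_out([
  [[0, 0, 40, 0], [0, 0, 80, 0], [0, 0, 120, 0], [0, 0, 138, 0], [0, 0, 142, 0]],
])

```text
time_s: 12.7
eef_pos: [640.1, 60.4, 99.0]
ee_rot: [-2.198, -2.231, -0.008]
contact_force: [-0.7, 0.1, -2.2]
grip_width: 38.3
```

carry_out([
  [[0, 0, 2, 0], [0, 0, 4, 0], [0, 0, 5, 0], [0, 0, 5, 0], [0, 0, 5, 0]],
])

```text
time_s: 13.32
eef_pos: [640.2, 60.5, 94.2]
ee_rot: [-2.198, -2.231, -0.009]
contact_force: [0.9, -0.7, -2.4]
grip_width: 38.6
```

carry_out([
  [[0, 0, 1, 0], [0, 0, 1, 0], [0, 0, 1, 0]],
])

```text
time_s: 13.7
eef_pos: [640.2, 60.6, 94.0]
ee_rot: [-2.198, -2.232, -0.009]
contact_force: [-2.4, -0.2, 4.9]
grip_width: 38.3
```

carry_out([
  [[0, 0, 0, 0], [0, 0, 0, 0], [0, 0, 0, 0], [0, 0, 0, 0]],
], jaw=0)

```text
time_s: 14.2
eef_pos: [640.3, 60.6, 93.9]
ee_rot: [-2.198, -2.232, -0.009]
contact_force: [-0.1, -0.4, -0.8]
grip_width: 85.5
```

carry_out([
  [[0, 0, -5, 0], [0, 0, -25, 0], [0, 0, -55, 0], [0, 0, -85, 0], [10, -20, -95, 0]],
])

```text
time_s: 14.82
eef_pos: [622.7, 68.5, 191.6]
ee_rot: [-2.204, -2.231, -0.016]
contact_force: [-0.5, 0.9, -0.7]
grip_width: 85.4
```

carry_out([
  [[25, -50, 0, 0], [50, -100, 0, 0], [75, -145, 0, 0], [95, -180, 0, 0], [102, -195, 0, 0]],
])

```text
time_s: 15.45
eef_pos: [424.7, 169.7, 192.7]
ee_rot: [-2.201, -2.236, -0.017]
contact_force: [1.1, 0.4, -0.1]
grip_width: 85.3
```

carry_out([
  [[0, 0, 20, 0], [0, 0, 40, 0]],
])

```text
time_s: 15.7
eef_pos: [426.4, 169.6, 152.9]
ee_rot: [-2.203, -2.236, -0.02]
contact_force: [0.7, -0.8, 0.6]
grip_width: 85.4
```

carry_out([
  [[2, 1, 30, 0], [2, 1, 60, 0], [2, 1, 80, 0], [2, 1, 88, 0], [2, 1, 88, 0]],
])

```text
time_s: 16.32
eef_pos: [428.6, 172.3, 64.9]
ee_rot: [-2.204, -2.235, -0.02]
contact_force: [-0.5, 0.1, 0.6]
grip_width: 85.6
```

carry_out([
  [[0, 0, 0, 0], [0, 0, 0, 0], [0, 0, 0, 0], [0, 0, 0, 0], [0, 0, 0, 0]],
], jaw=255)

```text
time_s: 16.95
eef_pos: [428.5, 172.6, 65.6]
ee_rot: [-2.204, -2.236, -0.02]
contact_force: [-2.7, -0.2, 6.2]
grip_width: 38.8
```

carry_out([
  [[0, 0, 0, 0], [0, 0, -10, 0], [0, 0, -50, 0], [0, 0, -100, 0], [0, 0, -150, 0]],
])

```text
time_s: 17.58
eef_pos: [427.0, 170.8, 217.2]
ee_rot: [-2.204, -2.236, -0.02]
contact_force: [1.3, -0.3, -2.1]
grip_width: 38.5
```

carry_out([
  [[-40, 40, 0, 0], [-80, 80, 0, 0], [-120, 120, 0, 0], [-160, 160, 0, 0], [-200, 200, 0, 0]],
])

```text
time_s: 18.2
eef_pos: [630.9, -27.8, 216.7]
ee_rot: [-2.204, -2.236, -0.02]
contact_force: [0.6, 0.2, -1.9]
grip_width: 38.8
```

carry_out([
  [[0, 0, 0, 0], [0, 0, 0, 0]],
])

```text
time_s: 18.45
eef_pos: [630.4, -27.6, 216.0]
ee_rot: [-2.203, -2.234, -0.019]
contact_force: [1.1, 0.9, -2.8]
grip_width: 38.8
```

carry_out([
  [[-6, 4, 40, 0], [-6, 4, 80, 0], [-6, 4, 115, 0], [-6, 4, 132, 0], [-6, 4, 135, 0]],
])

```text
time_s: 19.08
eef_pos: [634.4, -30.9, 80.7]
ee_rot: [-2.2, -2.235, -0.018]
contact_force: [0.2, -0.2, -2.1]
grip_width: 38.9
```

carry_out([
  [[0, 0, 2, 0], [0, 0, 4, 0], [0, 0, 6, 0], [0, 0, 6, 0], [0, 0, 6, 0]],
])

```text
time_s: 19.7
eef_pos: [635.2, -30.8, 75.8]
ee_rot: [-2.201, -2.236, -0.02]
contact_force: [-0.5, 0.4, 2.4]
grip_width: 38.8
```

carry_out([
  [[0, 0, 0, 0], [0, 0, 0, 0], [0, 0, 0, 0], [0, 0, 0, 0]],
], jaw=0)

```text
time_s: 20.2
eef_pos: [635.1, -30.8, 75.6]
ee_rot: [-2.201, -2.235, -0.02]
contact_force: [-0.5, 0.1, 0.3]
grip_width: 85.2
```

carry_out([
  [[0, 0, -5, 0], [0, 0, -25, 0], [0, 0, -60, 0], [0, 0, -100, 0], [0, -30, -115, 0]],
])

```text
time_s: 20.82
eef_pos: [607.2, -32.0, 193.8]
ee_rot: [-2.204, -2.238, -0.029]
contact_force: [0.8, -0.4, 0.2]
grip_width: 85.2
```

carry_out([
  [[55, -21, 0, 0], [110, -42, 0, 0], [165, -63, 0, 0], [220, -84, 0, 0], [275, -105, 0, 0]],
])

```text
time_s: 21.45
eef_pos: [497.3, 242.9, 196.7]
ee_rot: [2.204, 2.237, 0.031]
contact_force: [-0.3, 0.7, -0.3]
grip_width: 85.7
```

carry_out([
  [[40, -10, 0, 0], [50, -12, 0, 0], [50, -12, 10, 0], [50, -12, 20, 0]],
])

```text
time_s: 21.95
eef_pos: [486.0, 290.6, 176.1]
ee_rot: [2.207, 2.233, 0.029]
contact_force: [-0.4, -0.6, 0.1]
grip_width: 85.4
```

carry_out([
  [[8, 0, 40, 0], [8, 0, 80, 0], [8, 0, 115, 0], [8, 0, 129, 0], [8, 0, 129, 0]],
])

```text
time_s: 22.58
eef_pos: [487.8, 298.4, 46.2]
ee_rot: [2.209, 2.231, 0.025]
contact_force: [0.3, -0.1, 0.7]
grip_width: 85.5
```

carry_out([
  [[0, 0, 0, 0], [0, 0, 0, 0], [0, 0, 0, 0], [0, 0, 0, 0], [0, 0, 0, 0]],
], jaw=255)

```text
time_s: 23.2
eef_pos: [487.8, 299.2, 47.5]
ee_rot: [2.208, 2.231, 0.027]
contact_force: [-2.8, -0.8, 5.5]
grip_width: 38.6
```

carry_out([
  [[0, 0, 0, 0], [0, 0, -10, 0], [0, 0, -50, 0], [0, 0, -100, 0], [0, 0, -155, 0]],
])

```text
time_s: 23.82
eef_pos: [485.4, 297.0, 203.7]
ee_rot: [2.208, 2.231, 0.025]
contact_force: [1.3, 0.4, -1.4]
grip_width: 39.0
```

carry_out([
  [[-55, 18, 0, 0], [-110, 36, 0, 0], [-165, 54, 0, 0], [-220, 72, 0, 0], [-275, 90, 0, 0]],
])

```text
time_s: 24.45
eef_pos: [578.7, 20.9, 202.5]
ee_rot: [2.208, 2.231, 0.026]
contact_force: [0.4, 1.0, -1.2]
grip_width: 38.9
```

carry_out([
  [[-50, 17, 0, 0], [-100, 34, 0, 0], [-140, 48, 0, 0], [-140, 48, 0, 0], [-140, 48, 0, 0]],
])

```text
time_s: 25.08
eef_pos: [628.0, -117.7, 201.6]
ee_rot: [2.208, 2.232, 0.027]
contact_force: [-0.2, 0.7, -1.6]
grip_width: 38.5
```

carry_out([
  [[-10, -3, 40, 0], [-10, -3, 80, 0], [-10, -3, 115, 0], [-10, -3, 134, 0], [-10, -3, 138, 0]],
])

```text
time_s: 25.7
eef_pos: [626.3, -124.8, 62.7]
ee_rot: [-2.207, -2.235, -0.026]
contact_force: [0.8, 0.0, -0.9]
grip_width: 38.8
```

carry_out([
  [[0, 0, 2, 0], [0, 0, 4, 0], [0, 0, 6, 0], [0, 0, 6, 0], [0, 0, 6, 0]],
])

```text
time_s: 26.32
eef_pos: [627.1, -124.8, 57.7]
ee_rot: [2.207, 2.234, 0.028]
contact_force: [0.1, -0.9, 2.0]
grip_width: 38.8
```

carry_out([
  [[0, 0, 0, 0], [0, 0, 0, 0], [0, 0, 0, 0], [0, 0, 0, 0]],
], jaw=0)

```text
time_s: 26.82
eef_pos: [627.0, -124.9, 57.6]
ee_rot: [2.207, 2.235, 0.028]
contact_force: [0.2, 0.2, -0.3]
grip_width: 85.5
```

carry_out([
  [[0, 0, -5, 0], [0, 0, -30, 0], [0, 0, -80, 0], [0, 0, -130, 0], [0, 0, -180, 0]],
])

```text
time_s: 27.45
eef_pos: [624.5, -126.9, 239.6]
ee_rot: [2.206, 2.234, 0.029]
contact_force: [-0.2, 0.0, -0.1]
grip_width: 85.6
```

carry_out([
  [[-50, -20, 0, 0], [-100, -40, 0, 0], [-150, -60, 0, 0], [-200, -80, 0, 0], [-200, -80, 0, 0]],
])

```text
time_s: 28.08
eef_pos: [543.3, -336.0, 235.6]
ee_rot: [2.219, 2.22, 0.021]
contact_force: [0.6, -0.7, -0.3]
grip_width: 85.3
```

```bash
python3 - <<'E'
from h import *
for n in("scene","top"):
    p,d=viewer.get_image(n); P=cloud(n,d); cv2.imwrite(f"pics/{n}9.png",p[:,:,::-1])
    for t in("bottle_a_center","bottle_b_center","bottle_c_center","bottle_d_center","mark_a","beaker_center"):
        for r in spotter.masks_of(n,t)[:8]:
            m=r["pixels"]&(d>0); q=P[m]
            if len(q)==0: continue
            top=np.percentile(q[:,2],97); k=q[q[:,2]>top-8]
            print(n,t,round(r["confidence"],2),np.round(r["at"]),"top",round(top),"ctr",np.round(np.sum(np.percentile(k,[1,99],axis=0),0)/2)[:2])
print(env.observe()["eef_pos"])
E
```

```text
scene bottle_b_center 0.8 [194. 150.] top 116 ctr [ 363. -138.]
scene bottle_b_center 0.71 [271. 236.] top 126 ctr [639.  56.]
scene bottle_b_center 0.67 [260. 151.] top 116 ctr [349.  25.]
scene bottle_b_center 0.57 [210. 190.] top 116 ctr [515. -79.]
scene bottle_c_center 0.84 [228. 237.] top 108 ctr [632. -32.]
scene bottle_d_center 0.59 [181. 233.] top 90 ctr [ 624. -123.]
scene bottle_d_center 0.52 [320. 238.] top 144 ctr [651. 147.]
scene mark_a 0.67 [183. 253.] top 12 ctr [ 631. -127.]
scene mark_a 0.62 [313. 268.] top 12 ctr [660. 148.]
scene mark_a 0.54 [271. 264.] top 11 ctr [658.  56.]
scene mark_a 0.31 [270. 238.] top 126 ctr [639.  56.]
scene beaker_center 0.94 [276. 188.] top 69 ctr [532.  63.]
top bottle_a_center 0.61 [191. 130.] top 147 ctr [647. 148.]
top bottle_b_center 0.78 [235. 137.] top 129 ctr [638.  57.]
top bottle_b_center 0.78 [299. 202.] top 119 ctr [513. -77.]
top bottle_b_center 0.22 [279. 146.] top 111 ctr [632. -31.]
top bottle_c_center 0.77 [280. 142.] top 111 ctr [632. -30.]
top bottle_c_center 0.48 [195. 129.] top 147 ctr [648. 149.]
top bottle_d_center 0.92 [325. 156.] top 93 ctr [ 624. -123.]
top mark_a 0.95 [314. 165.] top 15 ctr [ 623. -125.]
top mark_a 0.77 [205. 148.] top 18 ctr [643. 148.]
top mark_a 0.61 [285. 160.] top 18 ctr [627. -34.]
top mark_a 0.55 [233. 156.] top 14 ctr [631.  59.]
top beaker_center 0.67 [225. 213.] top 72 ctr [474.  64.]
top beaker_center 0.63 [316. 168.] top 15 ctr [ 622. -124.]
top beaker_center 0.25 [286. 159.] top 26 ctr [623. -32.]
[ 547.14871028 -327.79284605  236.13404997]
```

View pics/scene9.png

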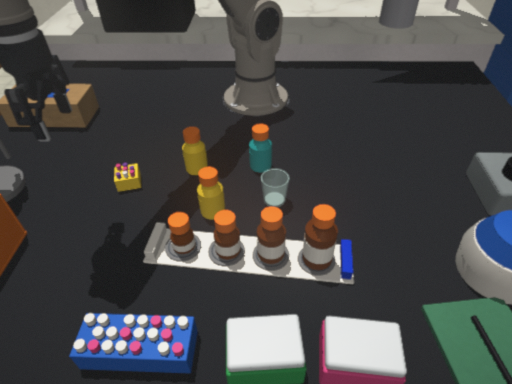

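View pics/top9.png

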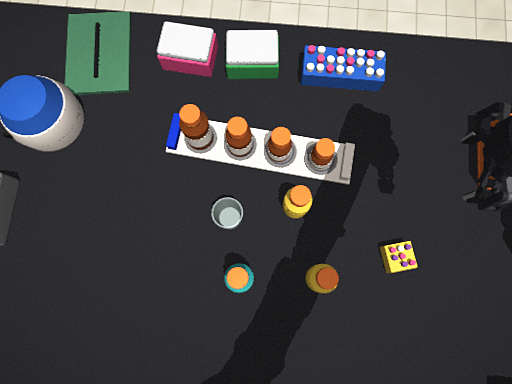

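Every bottle stands upright on its mark, and all offsets are 5 mm or less. The beaker and look-alikes haven't moved and the gripper is clear. In both views the row falls from the blue block (scene (347,258)) to the white block (scene (157,242)).

```bash
python3 -c "
from h import *
print(env.hand_in())"
```

```text
the job is handed in; nothing more can be done
None
```

I lined up the four amber bottles a, b, c and d on the marks, tallest next to the blue block, and handed the job in at about 29 s. The hand-in reports no verdict.

**Last checks:**
- **Position:** in both cameras each bottle's cap centre is about 2–5 mm from its mark centre, against the 14 mm allowed. The mark centres are from the first measurement, before the bottles covered them.
- **Height:** the cap tops measured 144, 126, 108 and 90 mm in the scene camera, as expected for bottles standing on the 10 mm marks. The top camera reads about 3 mm higher throughout.
- **Other objects:** in the last pictures the beaker stands where it was and the yellow and teal look-alikes are where they started. The gripper is open and well clear.

**Disagreements:**
- **Beaker:** the scene camera's last reading was about 57 mm off in x. The top camera still gave (474, 64) mm, as at the start. I took the scene value as stray mask pixels.
- **Bottle a:** the networks labelled it "d" in the scene view and gave a second "c" label in the top view. Its height shows it is a.

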